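# Close the leg-cup drill jig and hold it down

## Robot

A 7-joint arm with a two-finger parallel gripper is mounted at the origin on the work surface; the furniture and walls round the work are solid. World frame = base frame: x ahead of the robot, y to its left, z up, the work surface at z = 0. Lengths are in m, angles in rad, forces in N, time in s.
With the tool pointing down it reaches from about 0.425 to 0.925 m from the base axis. Payload 6.8 kg.
Tool frame: the origin (TCP) lies at the very end of the fingers, on their centre line; the grasp point (between the pads) lies 19 mm behind it (env.pinch_z is the distance from the TCP to the grasp point, in m); z points along the fingers, y is the direction in which the jaws open and shut (so a half turn about z gives the same grasp; the last joint's range is limited). The gripper opens to 88 mm and grips with 3 to 60 N. Pads are 20 mm wide; open, the fingers measure 115 mm over their backs; the gripper's body (75 mm by 178 mm) begins 61 mm behind the grasp point.
Start: joints at [1.213, 0.477, 0.022, 1.555, -0.011, 1.109, -0.083], TCP at [0.167, -0.654, 0.223] pointing down, gripper open.
Joint ranges: [-2.96, 2.96], [-0.34, 2.1], [-1.41, 1.46], [0.24, 2.44], [-1.37, 4.51], [0.17, 1.92], [-2.96, 2.96]. Speed limits (rad/s): [2.39, 2.39, 3.14, 3.14, 3.14, 3.14, 3.14].

## Interface

Orientations are given as a 3x3 rotation matrix whose columns are the frame's x, y, z axes.
In Python, from cell import readout, vision, ticket, env gives the robot as it stands.
- The arm moves only by the shell command python3 -m inch 'ROWS' [FORCE]. ROWS is JSON, a list of rows, each an object with "dp": the shift along the tool's x, y, z in cm, a list of three; "dr": the turn, a rotation vector about the tool's x, y, z in rad, a list of three; "gripper": the gripper's target within -1 to 1 (fully open at 1, half-way at 0, shut at -1). In form: [{"dp": [x, y, z], "dr": [wx, wy, wz], "gripper": gripper}, ...]. A call has 1 to 12 rows; each row is the pose to reach, as a shift and turn from the pose measured when the call began, along the tool's axes at that moment; what a row does not reach only later rows make up. A row lasts 1/8 s, in which the tool goes at most 62.5 mm and 10.7 degrees, less where a joint would pass 70% of its speed; a pose out of reach is approached as far as the arm can. A call with a gripper value outside its range is refused whole. The fingers move at their own pace and stop on an object; FORCE is the grip in N (left out, the last holds). Time passes only in rows, so rows that repeat a pose let the fingers close. It gives the time, the measured TCP pose, the force and the opening at its end, in the units of the state.
- readout.state(): the state, without advancing time (a new reading comes with each control period).
- vision.read_camera(name): name is "scene" or "top"; returns (picture, depth): 400x640x3 uint8, blue, green, red; 400x640 float32, m along the optical axis (not along the pixel's ray), 0 where there is no reading.
- vision.get_calibration(name): a dict with "vertical_fov" (degrees; the focal length in pixels is half the picture's height over the tangent of half this angle, whatever the lens; pixels are square), "cx", "cy" (the principal point, pixels), "D" ([k1, k2, p1, p2, k3] as OpenCV has them; the pictures are not rectified), "extrinsics" (4x4, takes a point from camera to world coordinates). Camera axes: x right, y up, looking along -z (the intrinsics and any distortion apply to the point x, -y, -z); pixel columns grow to the right and rows downward; lengths in m; the calibration is good to about 2 mm. A picture is of the moment at which its call begins. get_calibration takes no time and is no camera call.
- ticket.finish_job(): hands the job in, once; it reports no verdict.
Trained networks look in the newest picture that a camera, given by its name, has taken for a name from the list of things; names that differ only in an ending like _2 or _b are one class to them, and where a whole thing is asked for, a point or a joint stands for the part that bears it (a point fixed in the world has none). Each returns a list of dicts, best first, with "confidence" (0 to 1); they miss things now and then, are a little off and sometimes report something else, mostly with a low value. They report only what shows in the picture. A call takes as long as a camera call. They do not tell look-alikes from the thing itself.
- vision.search_frame(camera, target): "position" ([column, row] as shares, 0 to 1, of the picture: columns of its width, rows of its height, amid what is visible of it).
- vision.outline_of(camera, target): "pixels" (400x640 bool, what is visible of it) and "position" ([column, row] as shares, 0 to 1, of the picture: columns of its width, rows of its height, amid what is visible of it).
- vision.mark_of(camera, target): "position" ([column, row] as shares, 0 to 1, of the picture: columns of its width, rows of its height: a listed point, or the origin of a listed thing).
The state is a dict: "clock": time; "joint_pos": joint angles; "qd": joint speeds; "joint_efforts": joint torques, N m; "eef_pos": TCP position; "tool_rot": TCP orientation; "contact_force": force on the tool from outside, world axes, zero at the start; "wrist_torque": the same for the moment, N m; "grip_width": opening from 0.0 (shut) to 1.0 (fully open).
Only numpy, scipy, OpenCV 4.12 (cv2) and the standard library are available. Lean on these libraries where they do the work, as an engineer would, in place of code of your own. Each camera call takes 0.05 s, during which the arm holds its last target. There are 200 camera calls.

## Task

Load the brass leg cup, open end up, into the tapered nest of the drill jig, then fit the bush plate: slide it over the jig's locating pin until it drops on, with its steel bush end over the cup, and press it down against the nest's spring until it lies level and fully home. Finish while still holding the plate down by its handle, so that the cup can be drilled through the bush; do not tip the cup over or push the other things on the bench about.

Things in the scene. Friction and masses are not known exactly. Their poses are not given: they have to be found in the camera images.
- jig: Drill jig, screwed to the bench. Plywood base 90 x 210 x 16 mm (its x, y, z); origin under the middle of the base on the bench. At its +y end a wooden riser (66 mm in x, 52 mm in y) carries a round steel seat and the upright locating pin; at its -y end stands the tapered steel nest, an open cup-shaped sleeve with a spring pad inside. Pin and nest axes are 110 mm apart, at y = +55 and y = -55 mm.
- jig_pin_seat (a point): Foot of the locating pin, on the flat steel seat 59 mm above the bench, where the plate's underside comes to rest. Axes as the jig's.
- jig_pin_tip (a point): Tip of the locating pin, 16 mm above the seat. The pin is 12 mm in diameter, its last 5 mm a cone down to 4.4 mm. A raised, unpressed cup's rim stands 5 mm lower than this tip, so a level plate slid across the tip clears the cup.
- jig_nest (a point): Centre of the nest's mouth, 45.5 mm above the bench. The socket narrows from about 38 mm diameter at the mouth to about 30 mm at the bottom; sleeve wall 4.5 mm.
- ejector (a joint): Spring pad in the bottom of the nest: 0 up, grows downwards (m), stop at 0.008. About 4 N starts it and 7.5 N holds it at 0.006, its value when plate and cup are fully home. Up, its top is 26 mm above the bench; the cup set on it stands with its rim 70 mm above the bench, and is pushed down to 64 mm when the plate is home. Pressing the seated plate home takes about 10 N on its handle; let go, the spring lifts the bush end again.
- cup_center (a point): Middle (half-way up) of the loose brass leg cup, which starts standing on its small end, open end up, on the bench; z along its axis. 44 mm tall, 0.12 kg: lower part tapers from 27 mm diameter at the foot to 35 mm at 26 mm up; above that a straight collar of 42 mm diameter, 18 mm high, to grasp. Inside of the collar 33 mm.
- cup_rim (a point): Centre of the cup's open rim, 22 mm above its middle.
- plate_handle (a point): Centre of the grab handle of the loose bush plate, with the plate's axes: a wooden bar 26 mm wide (x), 84 mm long (y), 24 mm high, on two posts; bar from 43 to 67 mm above the plate's underside, this centre 55 mm above it. The plate is plywood, 66 (x) x 176 (y) x 24 mm, 0.28 kg, lying on the bench right way up at the start.
- plate_hole (a point): Centre of the mouth of the blind pin hole in the plate's flat underside, 55 mm from the handle towards plate +y. 14.4 mm diameter, 19 mm deep; not visible from above.
- plate_recess (a point): Centre of the mouth of the round recess in the plate's underside, 55 mm from the handle towards plate -y, below the steel drill bush (24 mm flange) seen on top. 47 mm diameter, 5 mm deep: it fits over the cup's collar and its flat floor bears on the rim.
- tape_measure: Bystander: rolled tape measure 62 x 79 x 15 mm, loose; origin under its middle.
- needles_box: Bystander: small closed card box 63 x 93 x 21 mm, loose; origin under its middle.
- beeswax: Bystander: round brown cake 62 mm across, 22 mm high, loose; origin under its middle.
Not all that is in view belongs to the job. Of the things that look like the part that bears cup_center, the middle-sized one is meant.

How it is judged:
By the outcome, as a careful person would: the job done as asked, in the order asked, and still so for the second after the job is handed in, while the arm keeps its last pose, push and grip.
It also fails if it takes over 58 s, if anything falls off the work surface, if the arm or the gripper's body presses on something with over 40 N, if the wrist force passes 120 N, or if a joint passes its speed limit or range.

## Working session

There is one attempt and no reset: what is moved stays moved. The work goes in short steps, Python scripts to look and compute and a shell command to move; the robot and the scene stay as the last step left them, time stands still between calls to the robot, and variables do not carry over. Pictures are saved under pics/ and viewed, about 8 in all and at most 12, crops included, and the job is handed in when it is done.

```bash
ls; mkdir -p pics; cat > h.py <<'E'
import numpy as np, cv2
from cell import readout, vision, ticket, env
def cal(n):
    c=vision.get_calibration(n); f=200/np.tan(np.radians(c["vertical_fov"])/2)
    return np.array([[f,0,c["cx"]],[0,f,c["cy"]],[0,0,1]]),np.array(c["D"],float),np.array(c["extrinsics"])
def ray(n,uv):
    K,D,T=cal(n); p=cv2.undistortPoints(np.array([[uv]],float),K,D)[0,0]
    d=np.array([p[0],-p[1],-1.]); return T[:3,3],T[:3,:3]@d
def at_z(n,uv,z):
    o,d=ray(n,uv); return o+d*(z-o[2])/d[2]
def at_depth(n,uv,dep):
    o,d=ray(n,uv); return o+d*dep
def cloud(n,dep,mask):
    K,D,T=cal(n); v,u=np.nonzero(mask&(dep>0))
    p=cv2.undistortPoints(np.stack([u,v],1).astype(float)[:,None],K,D)[:,0]; z=dep[v,u]
    return np.c_[p[:,0]*z,-p[:,1]*z,-z]@T[:3,:3].T+T[:3,3]
def proj(n,P):
    K,D,T=cal(n); q=(np.atleast_2d(P)-T[:3,3])@T[:3,:3]; q=q*[1,-1,-1]
    return cv2.projectPoints(q,np.zeros(3),np.zeros(3),K,D)[0][:,0]
E
python3 - <<'E'
from h import *
for n in("scene","top"):
    im,d=vision.read_camera(n); cv2.imwrite(f"pics/{n}0.png",im); print(n,cal(n)[2].round(3).tolist(),d[d>0].min(),d.max())
    for t in["jig","cup_center","plate_handle","tape_measure","needles_box","beeswax"]:
        for r in vision.mark_of(n,t)[:4]: 
            print(t,(np.array(r["position"])*[640,400]).round(1),round(r["confidence"],2))
print(readout.state())
E
```

```text
pics
scene [[-0.87, 0.318, -0.378, 0.029], [-0.494, -0.563, 0.663, 0.888], [-0.002, 0.763, 0.646, 0.838], [0.0, 0.0, 0.0, 1.0]] 0.7581718 3.9999623
jig [304.6 212.1] 0.71
cup_center [362.9 175.6] 0.64
cup_center [378.2 157.6] 0.61
cup_center [370.6 168.3] 0.46
cup_center [278.9 272.8] 0.18
plate_handle [277.2 271.9] 0.78
tape_measure [240.3 263.4] 0.77
beeswax [326.8 168.2] 0.62
top [[-0.019, 0.99, -0.138, 0.377], [-0.999, -0.023, -0.029, 0.093], [-0.032, 0.137, 0.99, 0.932], [0.0, 0.0, 0.0, 1.0]] 0.43065298 2.0113015
cup_center [401.7 221.4] 0.97
cup_center [438.4 224.2] 0.63
cup_center [471.2 224.8] 0.58
cup_center [410.1 181.8] 0.54
plate_handle [209.2 230. ] 0.66
tape_measure [219.5 185. ] 0.91
needles_box [460.5 176.5] 0.58
beeswax [410.9 179.4] 0.82
{'clock': 0.7, 'joint_pos': array([ 1.21289638,  0.47694035,  0.02240769,  1.55537973, -0.01152542,
        1.10930985, -0.08306721]), 'qd': array([-4.70966111e-04,  6.05120610e-04,  1.92472488e-03,  1.23320221e-04,
        1.24413420e-03,  9.10664238e-05,  6.09325023e-04]), 'joint_efforts': array([-8.17436321e-04, -5.82567537e+01,  1.53242167e+00, -2.72888857e+01,
       -5.44141908e-02,  9.75589704e-03, -9.79355264e-08]), 'eef_pos': array([ 0.16688422, -0.65407351,  0.22271265]), 'tool_rot': array([[ 9.68963442e-01,  2.47204053e-01,  6.23083670e-05],
       [ 2.47204058e-01, -9.68963440e-01, -7.51818349e-05],
       [ 4.17892753e-05,  8.82513306e-05, -9.99999995e-01]]), 'contact_force': array([ 0.33993576,  0.20519592, -0.22903257]), 'wrist_torque': array([-0.08228517, -0.01428285, -0.03068469]), 'grip_width': 0.9999639955953937}
```

View pics/top0.png

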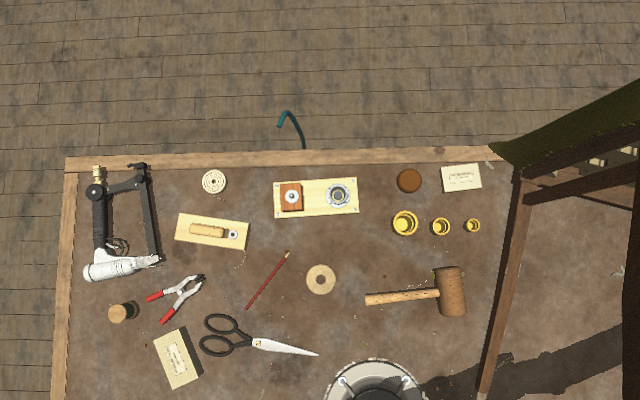

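View pics/scene0.png

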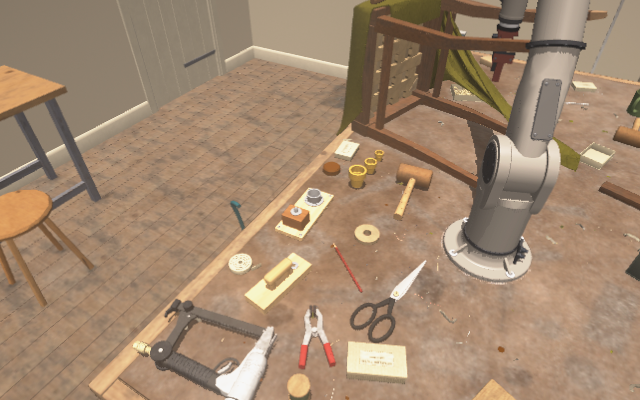

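Top view: the cups are at (404,223) large, (440,226) middle and (472,225) small, so the middle one is my candidate. The jig has its pin at (291,197) and nest at (338,195). The plate is at (211,231), with the bush at (233,236). Next I'll measure sizes and take a close crop.

```bash
python3 - <<'E'
from h import *
im,d=vision.read_camera("top"); print("f",cal("top")[0][0,0])
cv2.imwrite("pics/crop1.png",cv2.resize(im[150:260,160:500],None,fx=2.35,fy=2.35,interpolation=cv2.INTER_CUBIC))
for t in["cup_center","plate_handle","jig","beeswax","needles_box","tape_measure"]:
    for r in vision.outline_of("top",t)[:4]:
        P=cloud("top",d,r["pixels"]); 
        if len(P)<5: continue
        z=np.percentile(P[:,2],95); top=P[P[:,2]>z-.006]
        (c,s,a)=cv2.minAreaRect((P[:,:2]*1000).astype(np.float32)); 
        print(t,round(r["confidence"],2),(np.array(r["position"])*[640,400]).round(),"z95",z.round(4),"rect",np.round(c,1),np.round(s,1),round(a,1),"topc",((top.max(0)+top.min(0))/2).round(4),(top.max(0)-top.min(0)).round(3))
for t in["jig_pin_tip","jig_pin_seat","jig_nest","cup_rim","plate_handle","plate_recess","plate_hole"]:
    zz=dict(jig_pin_tip=.075,jig_pin_seat=.059,jig_nest=.0455,cup_rim=.044,plate_handle=.055,plate_recess=0,plate_hole=0)[t]
    for n in("top","scene"):
        vision.read_camera(n) if n=="scene" else 0
        for r in vision.mark_of(n,t)[:3]:
            uv=np.array(r["position"])*[640,400]; print(n,t,round(r["confidence"],2),uv.round(1),at_z(n,uv,zz).round(4))
E
```

```text
f 373.0175772043973
cup_center 0.65 [405. 223.] z95 0.0614 rect [438.4 -79.9] [60.8 56.3] 24.4 topc [ 0.4403 -0.0796  0.0602] [0.056 0.058 0.009]
cup_center 0.52 [441. 227.] z95 0.0443 rect [ 431.9 -166.8] [38.2 40.8] 34.5 topc [ 0.4314 -0.1667  0.0419] [0.04  0.039 0.007]
cup_center 0.52 [476. 225.] z95 0.0332 rect [ 434.1 -247.8] [27.6 31.2] 74.3 topc [ 0.4337 -0.2472  0.0309] [0.029 0.029 0.007]
plate_handle 0.66 [216. 231.] z95 0.0669 rect [432.8 388.9] [182.8  72.8] 80.8 topc [0.4309 0.387  0.0662] [0.034 0.082 0.01 ]
jig 0.82 [317. 196.] z95 0.0579 rect [509.5 128.3] [ 90.6 209.6] 2.7 topc [0.5065 0.1859 0.0634] [0.067 0.053 0.022]
jig 0.45 [459. 177.] z95 0.0218 rect [ 551. -236.] [ 63.6 102.3] 6.4 topc [ 0.5506 -0.2308  0.0199] [0.068 0.096 0.008]
beeswax 0.66 [411. 180.] z95 0.0229 rect [ 544.7 -103. ] [54.5 57.8] 43.2 topc [ 0.5445 -0.1026  0.0212] [0.055 0.058 0.008]
beeswax 0.34 [318. 197.] z95 0.0579 rect [509.5 127.7] [ 90.6 208.6] 2.7 topc [0.5065 0.1859 0.0634] [0.067 0.053 0.022]
beeswax 0.19 [440. 224.] z95 0.0443 rect [ 430.2 -166.3] [38.4 38.2] 87.5 topc [ 0.4302 
[... 650 characters left out ...]
5 [475.4 226.4] [ 0.4271 -0.2493  0.044 ]
scene cup_rim 0.73 [368. 162.] [ 0.4352 -0.154   0.044 ]
scene cup_rim 0.61 [380.6 153.5] [ 0.4179 -0.2221  0.044 ]
scene cup_rim 0.52 [359.  168.4] [ 0.4462 -0.106   0.044 ]
top plate_handle 0.95 [209.3 231.6] [0.4274 0.3814 0.055 ]
scene plate_handle 0.65 [281.1 271. ] [0.4257 0.3868 0.055 ]
top plate_recess 0.76 [234.7 232.4] [0.4273 0.3345 0.    ]
scene plate_recess 0.84 [291.1 272.9] [ 0.4273  0.3438 -0.    ]
scene plate_recess 0.66 [331.5 171.3] [ 0.545  -0.0989  0.    ]
scene plate_recess 0.65 [243.1 264.3] [0.5551 0.383  0.    ]
top plate_hole 0.61 [196.3 228.1] [0.4399 0.4331 0.    ]
scene plate_hole 0.74 [261.1 299.7] [0.4466 0.4505 0.    ]
```

View pics/crop1.png

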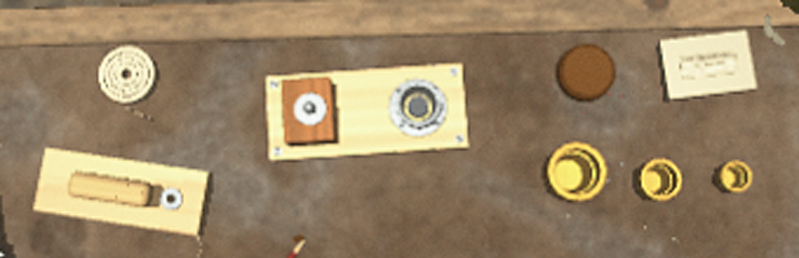

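The middle cup measures 44 mm high and about 41 mm across, which matches the description, so it is the right one. A timber frame stands between the start pose and the work, so I'll map its heights and also fit the jig and plate geometry.

```bash
python3 - <<'E'
from h import *
from scipy.optimize import least_squares
C=[]
for n in("scene","top"):
    im,d=vision.read_camera(n); C.append(cloud(n,d,np.ones_like(d,bool)))
P=C[1]; 
A=np.vstack(C)
print("max z (cm), rows x -0.1..0.8 step .1, cols y -0.9..-0.2 step .05")
for x in np.arange(-.1,.8,.1):
    r=[]
    for y in np.arange(-.9,-.2,.05):
        m=(A[:,0]>x)&(A[:,0]<x+.1)&(A[:,1]>y)&(A[:,1]<y+.05)&(A[:,2]<1.2)&(A[:,2]>-.3); r.append(f"{A[m,2].max()*100:4.0f}" if m.any() else "  --")
    print(f"{x:.1f}"," ".join(r))
def circ(Q):
    f=lambda p:np.hypot(Q[:,0]-p[0],Q[:,1]-p[1])-p[2]
    s=least_squares(f,[*Q[:,:2].mean(0),.02],loss="soft_l1",f_scale=.001); return s.x.round(4)
def box(x,y,r,z0,z1,Q=P): return Q[(abs(Q[:,0]-x)<r)&(abs(Q[:,1]-y)<r)&(Q[:,2]>z0)&(Q[:,2]<z1)]
for k,nm in((1,"top"),(0,"scene")):
    Q=C[k]; print(nm)
    n=box(.512,.07,.035,.042,.05,Q); print("nest",len(n),circ(n))
    s=box(.507,.185,.045,.05,.057,Q); print("riser",cv2.minAreaRect((s[:,:2]*1e3).astype(np.float32)))
    s=box(.507,.185,.02,.062,.08,Q); print("pin",len(s),s.mean(0).round(4))
    s=box(.51,.128,.13,.010,.022,Q); print("base",cv2.minAreaRect((s[:,:2]*1e3).astype(np.float32)))
    s=box(.431,.387,.07,.060,.075,Q); print("handle",len(s),cv2.minAreaRect((s[:,:2]*1e3).astype(np.float32)),s.mean(0).round(4))
    s=box(.431,.387,.12,.018,.030,Q); print("plate",cv2.minAreaRect((s[:,:2]*1e3).astype(np.float32)))
    s=box(.4315,-.1667,.03,.039,.05,Q); print("cup",len(s),circ(s),cv2.minAreaRect((s[:,:2]*1e3).astype(np.float32)))
E
```

```text
max z (cm), rows x -0.1..0.8 step .1, cols y -0.9..-0.2 step .05
-0.1   --   --    0   --   --   49   49   10   --   --   --   --   --    0
0.0   --   --    0    5    5   45   15   14    0    0    0    0   48   48
0.1   -0    0   10   24   46   49   34    0    0    0    0    4   48   48
0.2    3   15   24   44   47   48    0    0    0    0    0   46   46    6
0.3    3   23   32   44   44    1    0    0    0    0   44   45   43    5
0.4   17   32   39   43   44   45   46   47   47   46   45   45    4    3
0.5   --   --   14   26   28   31   31   41   48   49   49   46    2    2
0.6   --   --   --   --   --   --   --   --   --   47   47   37    0    0
0.7   --   --   --   --   --   --   --   --   --   --   --   --   --   --
top
nest 99 [0.5118 0.0735 0.0209]
riser ((506.87152099609375, 186.0762481689453), (66.53047943115234, 52.10881042480469), 2.536370277404785)
pin 22 [0.5066 0.1831 0.0706]
base ((509.4989929199219, 128.20956420898438), (90.54994201660156, 210.13284301757812), 2.8176803588867188)
handle 369 ((431.54705810546875, 386.61724853515625), (82.67363739013672, 25.89871597290
[... 239 characters left out ...]
13989258, 40.53194808959961), 84.37902069091797)
scene
nest 31 [0.5146 0.0785 0.0209]
riser ((509.5302734375, 190.6773681640625), (68.35014343261719, 53.9483642578125), 0.03775916248559952)
pin 16 [0.5084 0.189  0.0688]
base ((512.4129028320312, 133.43389892578125), (91.61319732666016, 213.106689453125), 3.060495138168335)
handle 266 ((433.0009460449219, 391.24481201171875), (80.85836029052734, 25.437223434448242), 82.41334533691406) [0.4318 0.3933 0.0643]
plate ((385.32373046875, 399.3376770019531), (178.68789672851562, 165.9390411376953), 79.76099395751953)
cup 37 [ 0.4329 -0.1656  0.0187] ((433.0394287109375, -167.15316772460938), (40.763954162597656, 41.4980583190918), 38.77012634277344)
```

```bash
python3 - <<'E'
from h import *
im,d=vision.read_camera("scene")
for uv in[(378,50),(372,110),(400,30),(450,38),(500,42),(420,95),(450,135),(478,178),(505,20),(503,70),(440,60),(470,50),(520,8),(545,10),(560,30),(575,10),(590,10)]:
    print(uv,at_depth("scene",uv,d[uv[1],uv[0]]).round(3))
cv2.imwrite("pics/crop2.png",cv2.resize(im[0:260,330:640],None,fx=2.3,fy=2.3,interpolation=cv2.INTER_CUBIC))
im,d=vision.read_camera("top"); print("top")
for uv in[(516,190),(508,250),(500,300),(490,360),(484,395),(560,190),(600,180),(520,160),(560,130),(600,160),(620,100)]:
    print(uv,at_depth("top",uv,d[uv[1],uv[0]]).round(3))
E
```

```text
(378, 50) [ 0.564 -0.481  0.296]
(372, 110) [ 0.576 -0.507  0.037]
(400, 30) [ 0.443 -0.342  0.426]
(450, 38) [ 0.278 -0.298  0.442]
(500, 42) [ 0.14  -0.257  0.467]
(420, 95) [ 0.445 -0.723  0.043]
(450, 135) [ 0.254 -0.543 -0.004]
(478, 178) [ 0.078 -0.02   0.203]
(505, 20) [ 0.179 -0.615  0.424]
(503, 70) [ 0.19  -1.303 -0.005]
(440, 60) [ 0.391 -0.731  0.206]
(470, 50) [ 0.563 -2.498 -0.356]
(520, 8) [ 0.145 -0.62   0.465]
(545, 10) [ 0.057 -0.113  0.593]
(560, 30) [ 0.017 -0.09   0.565]
(575, 10) [ 0.003 -0.116  0.6  ]
(590, 10) [-0.049 -0.617  0.487]
top
(516, 190) [ 0.515 -0.362  0.027]
(508, 250) [ 0.37  -0.325  0.038]
(500, 300) [ 0.256 -0.293  0.046]
(490, 360) [ 0.121 -0.265  0.035]
(484, 395) [ 0.042 -0.249  0.03 ]
(560, 190) [ 0.486 -0.361  0.202]
(600, 180) [ 0.485 -0.361  0.315]
(520, 160) [ 0.562 -0.319  0.142]
(560, 130) [ 0.59  -0.337  0.262]
(600, 160) [ 0.565 -0.514  0.115]
(620, 100) [ 0.593 -0.35   0.395]
```

View pics/crop2.png

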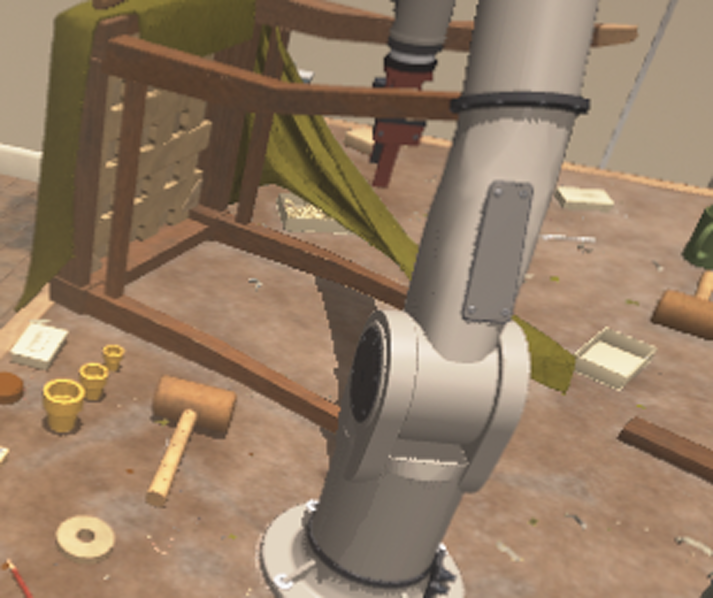

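The chair lying on its side has top rails at z of about 0.43 to 0.49, at y ≈ -0.26 to -0.36 and again at the far side. The hand hangs between them, so I'll raise it above the rails before crossing.

```bash
python3 -m inch '[{"dp":[0,0,-4],"dr":[0,0,0],"gripper":1},{"dp":[0,0,-8],"dr":[0,0,0],"gripper":1},{"dp":[0,-1,-12],"dr":[0,0,0],"gripper":1},{"dp":[0,-2,-16],"dr":[0,0,0],"gripper":1},{"dp":[0,-3,-20],"dr":[0,0,0],"gripper":1},{"dp":[0,-4,-24],"dr":[0,0,0],"gripper":1},{"dp":[0,-5,-28],"dr":[0,0,0],"gripper":1},{"dp":[0,-6,-32],"dr":[0,0,0],"gripper":1},{"dp":[0,-7,-35],"dr":[0,0,0],"gripper":1},{"dp":[0,-8,-37],"dr":[0,0,0],"gripper":1},{"dp":[0,-8,-37],"dr":[0,0,0],"gripper":1}]'
python3 -c "
from h import *
print(readout.state()['joint_pos'].round(2))"
```

```text
clock: 3.68
eef_pos: [0.147, -0.5765, 0.5947]
tool_rot: [[0.969, 0.247, 0.001], [0.247, -0.969, -0.004], [0.0, 0.004, -1.0]]
contact_force: [1.4, -0.4, 0.3]
grip_width: 1.001
[ 1.18  0.25  0.05  1.07 -0.01  1.82 -0.09]
```

```bash
python3 -m inch '[{"dp":[3.8,-3.3,0],"dr":[0,0,-0.13],"gripper":1},{"dp":[7.5,-6.5,0],"dr":[0,0,-0.26],"gripper":1},{"dp":[11.3,-9.8,0],"dr":[0,0,-0.4],"gripper":1},{"dp":[15,-13.1,0],"dr":[0,0,-0.53],"gripper":1},{"dp":[18.8,-16.3,0],"dr":[0,0,-0.66],"gripper":1},{"dp":[22.6,-19.6,0],"dr":[0,0,-0.79],"gripper":1},{"dp":[26.3,-22.9,0],"dr":[0,0,-0.92],"gripper":1},{"dp":[30.1,-26.1,0],"dr":[0,0,-1.06],"gripper":1},{"dp":[33.9,-29.4,0],"dr":[0,0,-1.19],"gripper":1},{"dp":[37.6,-32.7,0],"dr":[0,0,-1.32],"gripper":1},{"dp":[37.6,-32.7,4],"dr":[0,0,-1.32],"gripper":1},{"dp":[37.6,-32.7,8],"dr":[0,0,-1.32],"gripper":1}]'
```

```text
clock: 5.18
eef_pos: [0.431, -0.1664, 0.5111]
tool_rot: [[-0.001, 1.0, 0.001], [1.0, 0.001, -0.003], [-0.003, 0.001, -1.0]]
contact_force: [-0.1, 0.6, -0.1]
grip_width: 0.997
```

```bash
python3 -m inch '[{"dp":[0,0,5],"dr":[0,0,0],"gripper":1},{"dp":[0,0,10],"dr":[0,0,0],"gripper":1},{"dp":[0,0,15],"dr":[0,0,0],"gripper":1},{"dp":[0,0,20],"dr":[0,0,0],"gripper":1},{"dp":[0,0,25],"dr":[0,0,0],"gripper":1},{"dp":[0,0,30],"dr":[0,0,0],"gripper":1},{"dp":[0,0,35],"dr":[0,0,0],"gripper":1},{"dp":[0,0,39],"dr":[0,0,0],"gripper":1},{"dp":[0,0,41],"dr":[0,0,0],"gripper":1},{"dp":[-0.1,0,41],"dr":[0,0,0],"gripper":1}]'
python3 - <<'E'
from h import *
im,d=vision.read_camera("scene"); c=im[110:240,290:460]
cv2.imwrite("pics/crop3.png",cv2.resize(c,None,fx=4,fy=4,interpolation=cv2.INTER_CUBIC))
E
```

```text
clock: 6.42
eef_pos: [0.4291, -0.168, 0.099]
tool_rot: [[-0.001, 1.0, -0.004], [1.0, 0.001, -0.001], [-0.001, -0.004, -1.0]]
contact_force: [-0.5, 0.5, -0.7]
grip_width: 1.002
```

View pics/crop3.png

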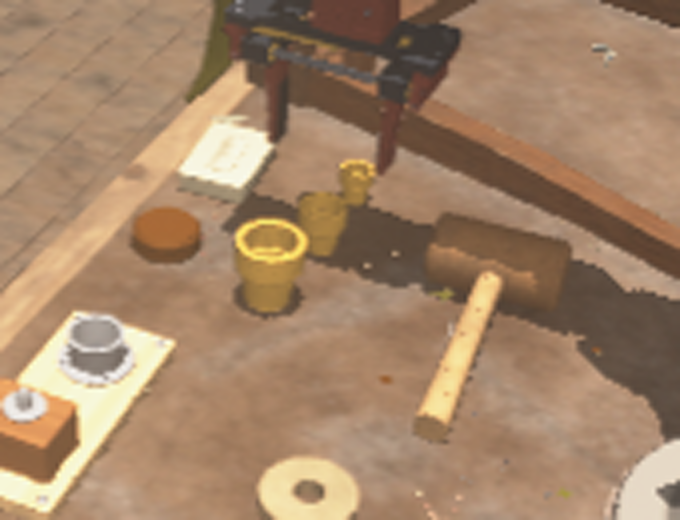

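The fingers straddle the middle cup, which is in shadow at crop (323,222), and the neighbours and mallet are clear. I'll descend and grip.

```bash
python3 -m inch '[{"dp":[0,0.2,3],"dr":[0,0,0],"gripper":1},{"dp":[0,0.2,5.5],"dr":[0,0,0],"gripper":1},{"dp":[0,0.2,7],"dr":[0,0,0],"gripper":1},{"dp":[0,0.2,7.4],"dr":[0,0,0],"gripper":1},{"dp":[0,0.2,7.4],"dr":[0,0,0],"gripper":0.3},{"dp":[0,0.2,7.4],"dr":[0,0,0],"gripper":0.1},{"dp":[0,0.2,7.4],"dr":[0,0,0],"gripper":-0.1},{"dp":[0,0.2,7.4],"dr":[0,0,0],"gripper":-0.4},{"dp":[0,0.2,7.4],"dr":[0,0,0],"gripper":-0.4},{"dp":[0,0.2,7.4],"dr":[0,0,0],"gripper":-0.4},{"dp":[0,0.2,7.4],"dr":[0,0,0],"gripper":-0.4}]' 25
```

```text
clock: 7.85
eef_pos: [0.432, -0.1688, 0.0264]
tool_rot: [[-0.001, 1.0, -0.002], [1.0, 0.001, -0.002], [-0.002, -0.002, -1.0]]
contact_force: [-0.4, 0.5, 3.9]
grip_width: 0.468
```

```bash
python3 -m inch '[{"dp":[0,0,-3],"dr":[0,0,0],"gripper":-0.4},{"dp":[0,0,-7],"dr":[0,0,0],"gripper":-0.4},{"dp":[0,0,-11],"dr":[0,0,0],"gripper":-0.4},{"dp":[3,1,-12],"dr":[0,0,0],"gripper":-0.4},{"dp":[7,2.5,-12],"dr":[0,0,0],"gripper":-0.4},{"dp":[11,4,-12],"dr":[0,0,0],"gripper":-0.4},{"dp":[15,5,-12],"dr":[0,0,0],"gripper":-0.4},{"dp":[19,6.5,-12],"dr":[0,0,0],"gripper":-0.4},{"dp":[22,7.5,-12],"dr":[0,0,0],"gripper":-0.4},{"dp":[24.2,8,-11],"dr":[0,0,0],"gripper":-0.4},{"dp":[24.2,8,-9.5],"dr":[0,0,0],"gripper":-0.4},{"dp":[24.2,8,-9],"dr":[0,0,0],"gripper":-0.4}]' 
python3 - <<'E'
from h import *
im,d=vision.read_camera("scene"); c=im[140:270,230:400]
cv2.imwrite("pics/crop4.png",cv2.resize(c,None,fx=4,fy=4,interpolation=cv2.INTER_CUBIC))
P=cloud("scene",d,np.ones_like(d,bool)); p=readout.state()["eef_pos"]
print(proj("scene",[[.512,.0735,.0455],[p[0],p[1],p[2]-.025]])-[230,140])
E
```

```text
clock: 9.35
eef_pos: [0.5107, 0.072, 0.114]
tool_rot: [[-0.0, 1.0, -0.005], [1.0, 0.0, -0.003], [-0.003, -0.005, -1.0]]
contact_force: [-0.4, -1.0, -0.9]
grip_width: 0.471
[[84.66972551 52.00006873]
 [85.18720555 40.76342485]]
```

View pics/crop4.png

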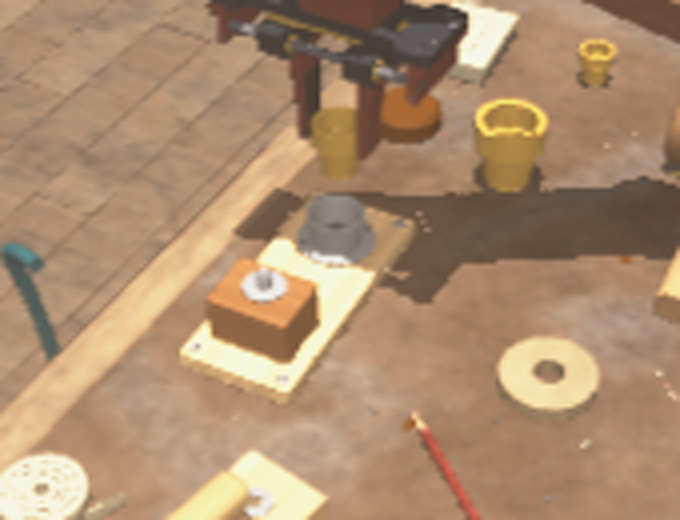

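```bash
python3 -m inch '[{"dp":[0.15,0.15,1.5],"dr":[0,0,0],"gripper":-0.4},{"dp":[0.15,0.15,3],"dr":[0,0,0],"gripper":-0.4},{"dp":[0.15,0.15,4],"dr":[0,0,0],"gripper":-0.4},{"dp":[0.15,0.15,5],"dr":[0,0,0],"gripper":-0.4},{"dp":[0.15,0.15,5.5],"dr":[0,0,0],"gripper":-0.4},{"dp":[0.15,0.15,5.5],"dr":[0,0,0],"gripper":-0.4}]'
```

```text
clock: 10.15
eef_pos: [0.5118, 0.0732, 0.0587]
tool_rot: [[0.0, 1.0, -0.005], [1.0, -0.0, -0.003], [-0.003, -0.005, -1.0]]
contact_force: [0.6, -0.8, -0.9]
grip_width: 0.467
```

```bash
python3 -m inch '[{"dp":[0,0,0.4],"dr":[0,0,0],"gripper":-0.4},{"dp":[0,0,0.7],"dr":[0,0,0],"gripper":-0.4},{"dp":[0,0,0.7],"dr":[0,0,0],"gripper":-0.4}]'
```

```text
clock: 10.52
eef_pos: [0.512, 0.0732, 0.0519]
tool_rot: [[0.0, 1.0, -0.005], [1.0, -0.0, -0.003], [-0.003, -0.005, -1.0]]
contact_force: [-0.3, 0.3, 2.7]
grip_width: 0.47
```

```bash
python3 -m inch '[{"dp":[0,0,0],"dr":[0,0,0],"gripper":0},{"dp":[0,0,0],"dr":[0,0,0],"gripper":0.3},{"dp":[0,0,0],"dr":[0,0,0],"gripper":0.7},{"dp":[0,0,0],"dr":[0,0,0],"gripper":0.7},{"dp":[0,0,-2],"dr":[0,0,0],"gripper":0.7},{"dp":[0,0,-5],"dr":[0,0,0],"gripper":1},{"dp":[0,0,-9],"dr":[0,0,0],"gripper":1},{"dp":[0,0,-13],"dr":[0,0,0],"gripper":1}]'
```

```text
clock: 11.52
eef_pos: [0.5124, 0.0736, 0.183]
tool_rot: [[0.0, 1.0, -0.005], [1.0, -0.0, -0.003], [-0.003, -0.005, -1.0]]
contact_force: [0.1, -0.2, 0.6]
grip_width: 1.003
```

```bash
python3 -m inch '[{"dp":[4,-1,0],"dr":[0,0,0.02],"gripper":1},{"dp":[8,-2,0],"dr":[0,0,0.04],"gripper":1},{"dp":[12,-3,0],"dr":[0,0,0.06],"gripper":1},{"dp":[16,-4,0],"dr":[0,0,0.08],"gripper":1},{"dp":[20,-5.2,0],"dr":[0,0,0.1],"gripper":1},{"dp":[24,-6.2,0],"dr":[0,0,0.12],"gripper":1},{"dp":[28,-7.3,0],"dr":[0,0,0.14],"gripper":1},{"dp":[31,-8,1],"dr":[0,0,0.158],"gripper":1},{"dp":[31.3,-8.1,4],"dr":[0,0,0.158],"gripper":1},{"dp":[31.3,-8.1,6],"dr":[0,0,0.158],"gripper":1},{"dp":[31.3,-8.1,6],"dr":[0,0,0.158],"gripper":1}]'
python3 - <<'E'
from h import *
im,d=vision.read_camera("scene")
a=cv2.resize(im[140:260,240:400],None,fx=3.5,fy=3.5,interpolation=cv2.INTER_CUBIC)
b=cv2.resize(im[200:340,200:360],None,fx=3.5,fy=3.5,interpolation=cv2.INTER_CUBIC)[:420]
b=b[:,:];c=np.hstack([cv2.resize(a,(400,300)),cv2.resize(b,(400,350))[:300]])
cv2.imwrite("pics/crop5.png",c)
im,d=vision.read_camera("top"); P=cloud("top",d,np.ones_like(d,bool))
n=P[(np.hypot(P[:,0]-.512,P[:,1]-.0735)<.027)&(P[:,2]>.062)]; print("cup rim",len(n),((n.max(0)+n.min(0))/2).round(4),np.percentile(n[:,2],[10,50,90]).round(4),cv2.minAreaRect((n[:,:2]*1e3).astype(np.float32)))
E
```

```text
clock: 12.9
eef_pos: [0.4306, 0.3848, 0.1207]
tool_rot: [[0.158, 0.987, -0.008], [0.987, -0.158, -0.006], [-0.007, -0.007, -1.0]]
contact_force: [-0.6, 0.3, 0.4]
grip_width: 0.999
cup rim 102 [0.51   0.0727 0.0675] [0.0657 0.069  0.0705] ((509.9020690917969, 72.7630615234375), (39.7733268737793, 39.96142578125), 88.29924774169922)
```

View pics/crop5.png

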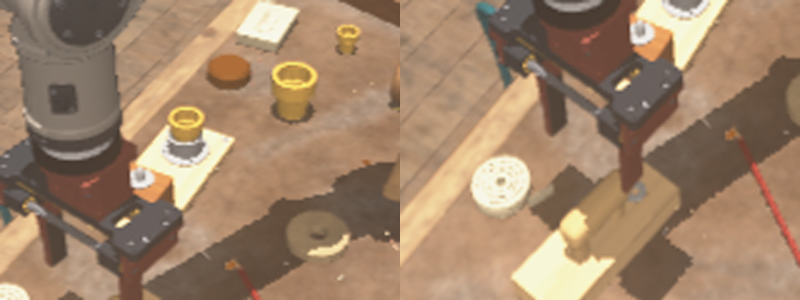

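```bash
python3 -m inch '[{"dp":[0.25,0.15,3],"dr":[-0.007,0.007,0],"gripper":1},{"dp":[0.25,0.15,6],"dr":[-0.007,0.007,0],"gripper":1},{"dp":[0.25,0.15,8],"dr":[-0.007,0.007,0],"gripper":1},{"dp":[0.25,0.15,8.4],"dr":[-0.007,0.007,0],"gripper":0.8},{"dp":[0.25,0.15,8.4],"dr":[-0.007,0.007,0],"gripper":0.3},{"dp":[0.25,0.15,8.4],"dr":[-0.007,0.007,0],"gripper":0},{"dp":[0.25,0.15,8.4],"dr":[-0.007,0.007,0],"gripper":-0.3},{"dp":[0.25,0.15,8.4],"dr":[-0.007,0.007,0],"gripper":-0.7},{"dp":[0.25,0.15,8.4],"dr":[-0.007,0.007,0],"gripper":-0.7},{"dp":[0.25,0.15,8.4],"dr":[-0.007,0.007,0],"gripper":-0.7},{"dp":[0.25,0.15,8.4],"dr":[-0.007,0.007,0],"gripper":-0.7},{"dp":[0.25,0.15,8.4],"dr":[-0.007,0.007,0],"gripper":-0.7}]' 60
```

```text
clock: 14.5
eef_pos: [0.4329, 0.3881, 0.0388]
tool_rot: [[0.158, 0.987, 0.003], [0.987, -0.158, 0.002], [0.003, 0.002, -1.0]]
contact_force: [-0.6, -0.0, 2.4]
grip_width: 0.296
```

```bash
python3 -m inch '[{"dp":[0,0,-2],"dr":[0,0,0],"gripper":-0.7},{"dp":[0,0,-5],"dr":[0,0,0],"gripper":-0.7},{"dp":[0,0,-9],"dr":[0,0,0],"gripper":-0.7},{"dp":[-1.5,0.7,-12],"dr":[0,0,0],"gripper":-0.7},{"dp":[-5,2.4,-12],"dr":[0,0,-0.04],"gripper":-0.7},{"dp":[-9,4.3,-12],"dr":[0,0,-0.08],"gripper":-0.7},{"dp":[-13,6.2,-12],"dr":[0,0,-0.12],"gripper":-0.7},{"dp":[-17,8.1,-12],"dr":[0,0,-0.16],"gripper":-0.7},{"dp":[-21,10,-12],"dr":[0,0,-0.19],"gripper":-0.7},{"dp":[-23.5,11.2,-12],"dr":[0,0,-0.205],"gripper":-0.7},{"dp":[-24.3,11.7,-12],"dr":[0,0,-0.205],"gripper":-0.7},{"dp":[-24.3,11.7,-12],"dr":[0,0,-0.205],"gripper":-0.7}]'
cat > meas.py <<'E'
from h import *
st=readout.state(); p=st["eef_pos"]; R=st["tool_rot"]; print("tcp",p.round(4),"tooly ang",np.degrees(np.arctan2(R[1,1],R[0,1])).round(2),"z",R[:,2].round(4),"F",st["contact_force"].round(1))
for n in("top","scene"):
    im,d=vision.read_camera(n); cv2.imwrite(f"pics/m_{n}_{st['clock']:.1f}.png",im)
    P=cloud(n,d,np.ones_like(d,bool)); zt=p[2]-.0388+.024
    Q=P[(abs(P[:,0]-p[0])<.06)&(abs(P[:,1]-p[1])<.12)&(abs(P[:,2]-zt)<.006)]
    Q=Q[np.hypot(Q[:,0]-p[0],Q[:,1]-p[1])>.045]
    if len(Q)>20:
        r=cv2.minAreaRect((Q[:,:2]*1e3).astype(np.float32)); A=np.c_[Q[:,:2]-p[:2],np.ones(len(Q))]; c=np.linalg.lstsq(A,Q[:,2],rcond=None)[0]
        print(n,len(Q),"top face rect",np.round(r[0],1),np.round(r[1],1),round(r[2],1),"plane slopes x,y",c[:2].round(4),"z",c[2].round(4),"expected",zt.round(4))
E
python3 meas.py
```

```text
clock: 16.0
eef_pos: [0.5097, 0.1297, 0.1589]
tool_rot: [[-0.045, 0.999, 0.003], [0.999, 0.045, 0.003], [0.003, 0.003, -1.0]]
contact_force: [-0.1, 0.1, -3.5]
grip_width: 0.295
tcp [0.5097 0.1297 0.1589] tooly ang 2.59 z [ 0.0033  0.0029 -1.    ] F [-0.1  0.1 -3.5]
top 430 top face rect [505.6 191.7] [66.7 49.4] 2.7 plane slopes x,y [-0.0081  0.0107] z 0.1424 expected 0.1441
scene 446 top face rect [511.6 133.3] [ 67.6 178.8] 2.6 plane slopes x,y [ 0.0063 -0.0026] z 0.1421 expected 0.1441
```

```bash
python3 -m inch '[{"dp":[0,0.08,1.5],"dr":[0.003,-0.003,0],"gripper":-0.7},{"dp":[0,0.08,3],"dr":[0.003,-0.003,0],"gripper":-0.7},{"dp":[0,0.08,3.8],"dr":[0.003,-0.003,0],"gripper":-0.7},{"dp":[0,0.08,3.8],"dr":[0.003,-0.003,0],"gripper":-0.7}]'; python3 meas.py
```

```text
clock: 16.6
eef_pos: [0.5094, 0.1312, 0.1196]
tool_rot: [[-0.048, 0.999, -0.002], [0.999, 0.048, -0.0], [-0.0, -0.002, -1.0]]
contact_force: [-0.4, 0.2, -1.9]
grip_width: 0.292
tcp [0.5094 0.1312 0.1196] tooly ang 2.76 z [-2.e-03 -2.e-04 -1.e+00] F [-0.4  0.2 -1.9]
top 395 top face rect [504.5 193.2] [66.  49.6] 2.5 plane slopes x,y [-0.0054 -0.0017] z 0.1041 expected 0.1048
scene 437 top face rect [511.  133.5] [ 68.9 180.6] 2.4 plane slopes x,y [ 0.0097 -0.0046] z 0.1037 expected 0.1048
```

```bash
python3 -m inch '[{"dp":[-0.13,0.09,0.3],"dr":[0,0,0],"gripper":-0.7},{"dp":[-0.13,0.09,0.6],"dr":[0,0,0],"gripper":-0.7},{"dp":[-0.13,0.09,0.9],"dr":[0,0,0],"gripper":-0.7},{"dp":[-0.13,0.09,0.9],"dr":[0,0,0],"gripper":-0.7}]'; python3 meas.py
```

```text
clock: 17.2
eef_pos: [0.511, 0.1301, 0.1115]
tool_rot: [[-0.048, 0.999, -0.0], [0.999, 0.048, 0.0], [0.0, -0.0, -1.0]]
contact_force: [-0.5, -0.7, -3.0]
grip_width: 0.293
tcp [0.511  0.1301 0.1115] tooly ang 2.75 z [-4.e-04  2.e-04 -1.e+00] F [-0.5 -0.7 -3. ]
top 403 top face rect [506.2 191.8] [65.9 49.9] 2.7 plane slopes x,y [ 0.0049 -0.0049] z 0.0962 expected 0.0967
scene 426 top face rect [513.5 132.1] [ 68.1 179.8] 2.5 plane slopes x,y [ 0.0096 -0.0038] z 0.0949 expected 0.0967
```

The underside is below the pin tip and the force is only the plate's weight, so the pin is in the hole. I'll keep lowering.

```bash
python3 -m inch '[{"dp":[-0.02,-0.06,0.3],"dr":[0,0,0],"gripper":-0.7},{"dp":[-0.02,-0.06,0.6],"dr":[0,0,0],"gripper":-0.7},{"dp":[-0.02,-0.06,0.8],"dr":[0,0,0],"gripper":-0.7},{"dp":[-0.02,-0.06,0.8],"dr":[0,0,0],"gripper":-0.7}]'; python3 meas.py
```

```text
clock: 17.8
eef_pos: [0.5105, 0.13, 0.1036]
tool_rot: [[-0.048, 0.999, -0.0], [0.999, 0.048, 0.0], [0.0, -0.0, -1.0]]
contact_force: [0.1, -0.5, -1.9]
grip_width: 0.294
tcp [0.5105 0.13   0.1036] tooly ang 2.76 z [-2.e-04  3.e-04 -1.e+00] F [ 0.1 -0.5 -1.9]
top 390 top face rect [505.5 192.1] [65.7 49. ] 3.3 plane slopes x,y [ 0.0069 -0.0093] z 0.0887 expected 0.0888
scene 421 top face rect [510.9 132.5] [ 67.3 177.3] 1.3 plane slopes x,y [ 0.0093 -0.0046] z 0.087 expected 0.0888
```

```bash
python3 -m inch '[{"dp":[0,0,0.2],"dr":[0,0,0],"gripper":-0.7},{"dp":[0,0,0.4],"dr":[0,0,0],"gripper":-0.7},{"dp":[0,0,0.5],"dr":[0,0,0],"gripper":-0.7},{"dp":[0,0,0.5],"dr":[0,0,0],"gripper":-0.7}]'; python3 meas.py
```

```text
clock: 18.4
eef_pos: [0.5107, 0.1302, 0.0989]
tool_rot: [[-0.048, 0.999, 0.0], [0.999, 0.048, 0.001], [0.001, 0.0, -1.0]]
contact_force: [-0.8, -0.0, 2.0]
grip_width: 0.291
tcp [0.5107 0.1302 0.0989] tooly ang 2.76 z [ 3.e-04  5.e-04 -1.e+00] F [-0.8 -0.   2. ]
top 387 top face rect [506.1 192.4] [66.1 48.8] 2.7 plane slopes x,y [-0.0005 -0.0001] z 0.0829 expected 0.0841
scene 422 top face rect [512.2 132.4] [ 69. 179.] 2.8 plane slopes x,y [ 0.0039 -0.005 ] z 0.0823 expected 0.0841
```

```bash
python3 -m inch '[{"dp":[0,0,0.15],"dr":[0,0,0],"gripper":-0.7},{"dp":[0,0,0.25],"dr":[0,0,0],"gripper":-0.7},{"dp":[0,0,0.25],"dr":[0,0,0],"gripper":-0.7},{"dp":[0,0,0.25],"dr":[0,0,0],"gripper":-0.7}]'; python3 meas.py
```

```text
clock: 19.0
eef_pos: [0.5108, 0.13, 0.0977]
tool_rot: [[-0.048, 0.999, 0.001], [0.999, 0.048, -0.0], [-0.001, 0.001, -1.0]]
contact_force: [-6.2, -2.7, 16.6]
grip_width: 0.291
tcp [0.5108 0.13   0.0977] tooly ang 2.73 z [ 8.e-04 -5.e-04 -1.e+00] F [-6.2 -2.7 16.6]
top 379 top face rect [506.  192.5] [66.2 48.8] 2.7 plane slopes x,y [-0.0051  0.0078] z 0.0816 expected 0.0829
scene 421 top face rect [513.1 132.5] [ 68.3 180.6] 2.8 plane slopes x,y [ 0.007  -0.0018] z 0.0811 expected 0.0829
```

```bash
python3 -m inch '[{"dp":[0.02,-0.04,0.13],"dr":[0,0,0],"gripper":-0.7},{"dp":[0.02,-0.04,0.13],"dr":[0,0,0],"gripper":-0.7},{"dp":[0.02,-0.04,0.13],"dr":[0,0,0],"gripper":-0.7}]'; python3 meas.py
python3 - <<'E'
from h import *
ax=np.array([-.047,.9989]); S=[]
for i in range(4):
    im,d=vision.read_camera("scene"); P=cloud("scene",d,np.ones_like(d,bool)); q=(P[:,:2]-[.512,.1325])@ax; w=(P[:,:2]-[.512,.1325])@[ax[1],-ax[0]]
    m=(abs(P[:,2]-.082)<.008)&(abs(w)<.028); S.append([np.median(P[m&(abs(q-s)<.012),2]) for s in(-.072,.072)]+[np.median(P[(abs(P[:,2]-.016)<.006)&(abs(w)<.05)&(abs(q-s)<.012),2]) for s in(-.097,.097)])
print("plate top z at bush end, pin end; jig base -y,+y ends",np.mean(S,0).round(4),np.std(S,0).round(4))
c=im[140:260,230:390]; cv2.imwrite("pics/crop6.png",cv2.resize(c,None,fx=4.5,fy=4.5,interpolation=cv2.INTER_CUBIC))
E
```

```text
clock: 19.48
eef_pos: [0.5108, 0.13, 0.0977]
tool_rot: [[-0.047, 0.999, 0.002], [0.999, 0.047, -0.001], [-0.001, 0.002, -1.0]]
contact_force: [-5.6, -2.4, 16.4]
grip_width: 0.29
tcp [0.5108 0.13   0.0977] tooly ang 2.71 z [ 0.0017 -0.0013 -1.    ] F [-5.6 -2.4 16.4]
top 372 top face rect [506.5 192.5] [66.4 49. ] 2.6 plane slopes x,y [0.0003 0.002 ] z 0.0822 expected 0.0829
scene 420 top face rect [512.3 132.8] [ 68.  180.7] 2.4 plane slopes x,y [ 0.0048 -0.0017] z 0.0811 expected 0.0829
plate top z at bush end, pin end; jig base -y,+y ends [0.0812 0.0812 0.0141 0.0141] [0.0003 0.0001 0.0002 0.0001]
```

View pics/crop6.png

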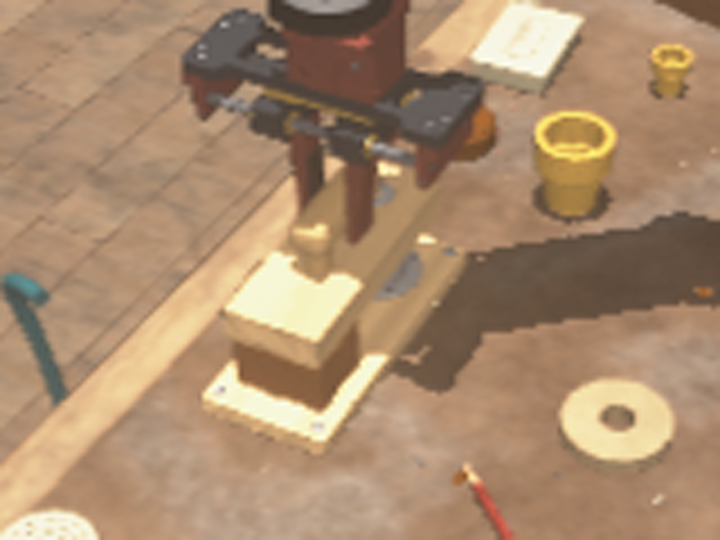

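Both plate ends measure 67.1 mm above the jig base top, and the fully-home value is 67 mm, so the plate is level and home. The downward force is steady at about 16 N. The picture shows the plate lying flat on the riser with its bush end over the nest and the bystanders undisturbed. I'm handing the job in.

```bash
python3 -c "
from cell import ticket
print(ticket.finish_job())"
```

```text
the job is handed in; nothing more can be done
None
```

The job is handed in: the middle-sized brass cup is in the nest, open end up, and the bush plate is over the pin and pressed home. The gripper is still holding the plate down by its handle. Handing in gave no verdict.

- **Route:** I raised the hand over the rails of the fallen chair before crossing to the bench. The cup went into the nest until it touched the spring pad, and its rim then measured about 70 mm above the bench. The plate was lowered over the pin and pressed down.
- **Plate level and home:** Both ends of the plate's top measured the same height, 67.1 mm above the jig base top; fully home is 67 mm. The tool height puts the underside at 58.9 mm, and the seat is at 59 mm.
- **Hold-down:** The wrist force was steady at about 16 N, against the roughly 10 N needed. Time used was about 20 s.
- **Disagreements:** The two cameras differ by about 2–5 mm in absolute position, so I relied on comparisons within one picture. A sideways force of about 6 N remained on the tool; one small correction hardly changed it.
- **Not checked:** I did not read the spring pad's travel directly, only inferred it from the plate's height. I judged that the bystanders had not moved from the pictures, without measuring them again.

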